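# Fit the loose crank and wind down the tile press

## Task

Take the loose crank out of the wooden block, put its socket down the guard tube on top of the tile press and feel it fully home onto the hex hidden inside, then wind it clockwise until the press plate is all the way down on its stop sleeves. Be gentle: neither jam the crank onto the hex nor force it past the stop. Leave the crank on the press, let go of it, and do not disturb the things around.

Things in the scene. Friction and masses are not known exactly. Their poses are not given: they have to be found in the camera images.
- crank: Loose steel crank, 0.4 kg, upright in the block. Origin: centre of its socket's underside; z up, x along the arm. Round socket 42.4 mm wide, 34 mm tall, below it a hex hole 31.8 mm across flats, 26 mm deep, a flat facing x. Square 16 mm shank from 34 to 78 mm up. Level flat-sided arm 16 mm wide, 78 to 96 mm up, from 16 mm behind the axis to 88 mm ahead; upright grip at its end.
- grip (a point): Middle of the crank's upright black plastic grip: a cylinder 26 mm across and 55 mm tall that spins freely on its pin, 80 mm from the socket's axis, 98 to 153 mm above the socket's underside (this point 125.5 mm above it).
- drive (a point): Centre of the open mouth (rim) of the upright guard tube on top of the tile press, 207 mm above the bench; bore 43.4 mm, flared to 57 mm over the top 12 mm; outside 58 mm, 72 mm at the rim. Tube and hex share one upright axis. The floor of the tube, where the crank's socket stands when fully home, is 57 mm below this point.
- hex (a point): Centre of the spindle's hex tip, inside the tube, 33 mm below its rim. Coned tip 6 mm tall, then a hex 30 mm across flats. Its yaw is not given. At a wrong yaw the socket rests on the corners, underside 39 mm below the rim; within about 5 degrees of a fit, which comes every 60 degrees, it drops 18 mm to the floor. The hex does not rise or sink as it turns.
- press: Tile press bolted to the bench. Origin: centre of its foot plate's underside. Grey foot plate 220 (x) by 200 (y) mm, two steel columns 160 mm apart along y, grey crosshead 60 by 204 mm from 131 to 165 mm up, column nuts to 183 mm, guard tube in its middle; the mould and the sliding press plate are below the crosshead.
- platen (a joint): How far the press plate has slid down its columns, m. Starts between 0 and 0.006; at 0.012 its bushes stand on the dark stop sleeves round the columns: fully down. 8 mm a turn, down when turned clockwise seen from above; it stays where left. Turning takes about 4 N at the grip; at the stop it suddenly goes hard, where over 25 N at the grip would spoil the hex.
- block: Fixed wooden block, 100 x 100 x 50 mm, with a round pocket 44 mm wide and 42 mm deep in the middle of its top, in which the crank's socket stands (underside 8 mm above the bench). Origin: centre of its underside.
- tray: Empty black plastic mould, 150 x 120 x 32 mm, loose; leave alone. Origin: centre of its underside.
- cup: White plastic cup, 72 mm wide and 90 mm tall, loose; leave alone. Origin: centre of its underside.
- tile: Hexagonal cured mortar tile, 100 mm across flats and 16 mm thick, loose; leave alone. Origin: centre of its underside.
Mind the look-alikes: they are no part of the job. What is shaped like the crank but blue is not meant.

How it is judged:
On the way:
1. the crank is fully home on the hex (z of crank in the frame of drive below -0.053 m and horizontal distance between crank and drive below 0.004 m and angle between crank's own z axis and vertical below 0.12 rad), for 0.2 s.
At the end, for the whole second after the job is handed in: The press plate is down on its stops (joint platen above 0.0113 m); the crank still sits fully home on the hex (underside at least 53 mm below the rim, within 4 mm of the axis, within 7 degrees of upright), at rest and let go (all of step 1 and value of joint platen above 0.0113 m and linear speed of crank below 0.02 m/s); the robot touches nothing.
It fails at once if the crank is jammed down with more than 35 N before it has slipped onto the hex (contact force between crank and press above 35 N and z of crank in the frame of drive above -0.04 m).
It fails at once if the crank is forced against the stop with more than about 25 N at its grip (300 N of contact at the hex) (contact force between crank and press above 300 N).
It fails at once if a bystander is shifted by more than 20 mm (distance of any of tray, cup, tile from where it was at the start of the episode above 0.02 m).
It also fails if it takes over 69 s, if anything falls off the work surface, if the arm or the gripper's body presses on something with over 40 N, if the wrist force passes 120 N, or if a joint passes its speed limit or range.

## Robot

A 7-joint arm with a two-finger parallel gripper is mounted at the origin on the work surface. World frame = base frame: x ahead of the robot, y to its left, z up, the work surface at z = 0. Lengths are in m, angles in rad, forces in N, time in s.
With the tool pointing down it reaches from about 0.35 to 0.9 m from the base axis. Payload 8.1 kg.
Tool frame: the origin (TCP) lies midway between the tips of the shut fingers; the grasp point (between the pads) lies 19 mm behind it; z points along the fingers, y is the line along which they close (so a half turn about z gives the same grasp; the last joint's range is limited). The gripper opens to 92 mm and grips with 3 to 60 N. Pads are 19 mm wide; open, the fingers measure 130 mm over their backs; the gripper's body (75 mm by 190 mm) begins 47 mm behind the grasp point.
Start: joints at [-0.103, 0.434, 0.025, 1.573, -0.012, 1.134, -0.075], TCP at [0.625, -0, 0.227] pointing down, gripper open.
Joint ranges: [-2.62, 2.62], [-0.44, 2.09], [-1.27, 1.32], [0.08, 2.57], [-1.32, 4.46], [0.12, 2], [-2.74, 2.74]. Speed limits (rad/s): [2.22, 2.22, 3.01, 3.01, 3.14, 3.14, 3.14].

## Interface

Orientations are given as a rotation vector (axis times angle).
In Python, from cell import readout, get_image, calibration, ticket gives the robot as it stands. The module is installed in compiled form; this text tells all that it offers.
- The arm moves only by the tool move_arm, never from a script. Its argument "series" is a list of rows, each a list of 6 numbers: the shift along the world's x, y, z as a fraction of full scale, then the turn, a rotation vector about the world's x, y, z as a fraction of full scale. A call has 1 to 5 rows; each row is the pose to reach, as a shift and turn from the pose commanded when the call began; what a row does not reach only later rows make up. Full scale, the value 1, is 0.75 m for a shift and 60 degrees for a turn. A row lasts 1/10 s, in which the tool goes at most 50 mm and 8.59 degrees, less where a joint would pass 70% of its speed; a pose out of reach is approached as far as the arm can. A call with a number of a shift or a turn outside -1 to 1 is refused whole. A call with a gripper value outside its range is refused whole. "claw" is the opening, from -1 (shut) to 1 (fully open), so that 0 is half open, set as the call begins (left out, the last holds). The fingers move at their own pace and stop on an object; "squeeze" is the grip in N (left out, the last holds). Time passes only in rows, so rows that repeat a pose let the fingers close. It gives the time, the measured TCP pose, the force, the opening and the grip force at its end, in the units of the state.
- readout.observe(): the state, without advancing time (a new reading comes with each control period).
- get_image(name): name is "scene" or "side" or "wrist"; returns (picture, depth): 480x640x3 uint8, red, green, blue; 480x640 float32, m along the optical axis (not along the pixel's ray), 0 where there is no reading.
- calibration(name): a dict with "fx", "fy", "cx", "cy" (pixels), "view" (4x4, takes a point from world to camera coordinates); the wrist camera has in their place "mount" (4x4, takes a point from camera to tool coordinates, whose origin is the TCP and whose axes are the flange's). Camera axes: x right, y down, z forward; pixel columns grow to the right and rows downward; lengths in m; the calibration is good to about 2 mm. A picture is of the moment at which its call begins: read the wrist's pose just before it. calibration takes no time and is no camera call.
- ticket.sign_off(): hands the job in; it is judged then, once.
The state is a dict: "clock": time; "joints": joint angles; "dq": joint speeds; "joint_efforts": joint torques, N m; "position": TCP position; "ee_rot": TCP orientation; "force": force on the tool from outside, world axes, zero at the start; "ft_torque": the same for the moment, N m; "width": opening from 0.0 (shut) to 1.0 (fully open); "gripper_force": force on a finger pad.
Only numpy, scipy, OpenCV 4.12 (cv2) and the standard library are available. Lean on these libraries where they do the work, as an engineer would, in place of code of your own. Each camera call takes 0.05 s, during which the arm holds its last target. There are 200 camera calls.

## Working session

There is one attempt and no reset: what is moved stays moved. The work goes in short steps, Python scripts to look and compute and a tool call to move; the robot and the scene stay as the last step left them, time stands still between calls to the robot, and variables do not carry over. Pictures are saved under pics/ and viewed, at most 10 in all, crops included, and the job is handed in when it is done.

Besides the shell and the picture viewer there is one more tool, called after "Call:" as a command line: name --pt "numbers of a row" for each row, then --argument value for the rest. move_arm: Moves the arm, as the interface text tells. Shift numbers are shares of 0.75 m and turn numbers shares of 60 degrees, none past 1 either way. Its arguments: {"type":"object","properties":{"series":{"type":"array"},"claw":{"type":"number"},"squeeze":{"type":"number"}},"required":["series"]}

```bash
mkdir -p pics; cat > h.py <<'E'
import numpy as np, cv2
from scipy.spatial.transform import Rotation as R
from cell import readout, get_image, calibration, ticket
def grab(n,f=None):
    s=readout.observe(); im,d=get_image(n); c=calibration(n)
    if n=="wrist":
        T=np.eye(4);T[:3,:3]=R.from_rotvec(s["ee_rot"]).as_matrix();T[:3,3]=s["position"]
        W=T@np.array(c["mount"])
    else: W=np.linalg.inv(np.array(c["view"]))
    if f: cv2.imwrite(f,im[:,:,::-1]); np.savez(f[:-3]+"npz",im=im,d=d,W=W,k=[c["fx"],c["fy"],c["cx"],c["cy"]])
    return im,d,W,(c["fx"],c["fy"],c["cx"],c["cy"])
def load(f):
    z=np.load(f); return z["im"],z["d"],z["W"],z["k"]
def cloud(d,W,k):
    v,u=np.mgrid[:480,:640]; P=np.stack([(u-k[2])/k[0]*d,(v-k[3])/k[1]*d,d,np.ones_like(d)],-1)
    return (P@W.T)[...,:3]
def ray(u,v,z,W,k):
    r=W[:3,:3]@np.array([(u-k[2])/k[0],(v-k[3])/k[1],1]);o=W[:3,3];return o+r*(z-o[2])/r[2]
E
python3 - <<'E'
from h import *
for n in("scene","side"): im,d,W,k=grab(n,f"pics/{n}0.png"); print(n,W.round(2).tolist(),k)
s=readout.observe();print(s)
E
```

```text
scene [[-0.4, 0.53, -0.75, 1.4], [0.92, 0.24, -0.32, 0.43], [0.01, -0.82, -0.58, 0.85], [0.0, 0.0, 0.0, 1.0]] (548.0102375889628, 548.0102375889628, 319.5519234710636, 229.1316359020468)
side [[-0.73, -0.36, 0.58, -0.16], [-0.69, 0.37, -0.62, 0.69], [0.01, -0.85, -0.52, 0.71], [0.0, 0.0, 0.0, 1.0]] (461.9044980324376, 461.9044980324376, 326.9868482191555, 231.89640348285738)
{'clock': 0.1, 'joints': array([-0.10262274,  0.43514682,  0.02496641,  1.57400291, -0.01157388,
        1.1339985 , -0.07513954]), 'dq': array([-5.49364911e-05, -1.63281217e-03, -1.14869321e-03, -4.71337975e-03,
       -7.72769689e-04,  2.95935782e-04, -1.88710686e-03]), 'joint_efforts': array([ 2.76666542e-03, -6.69124532e+01,  9.87763703e-01, -3.15145969e+01,
       -6.05509384e-02,  3.73947364e-02,  1.19628339e-04]), 'position': array([ 6.24542678e-01, -4.33504902e-05,  2.26028643e-01]), 'ee_rot': array([-2.22089016e+00, -2.22073783e+00,  1.72362517e-03]), 'force': array([ 0.44694593, -0.03429578,  0.77407162]), 'ft_torque': array([-0.04107206,  0.01030154, -0.0378084 ]), 'gripper_force': 0.0, 'width': 0.9965705506089831}
```

View pics/scene0.png

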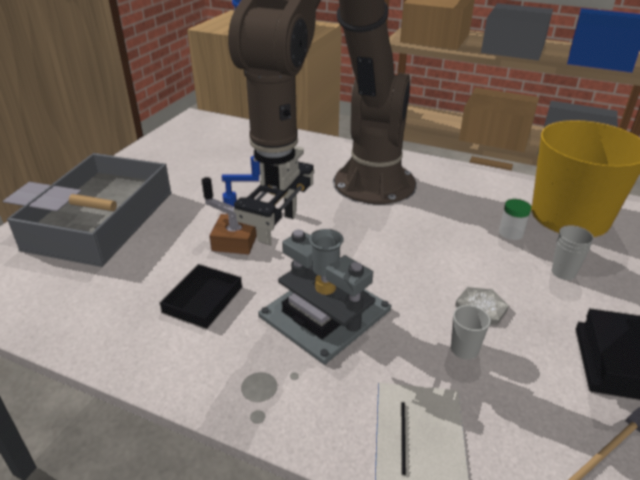

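View pics/side0.png

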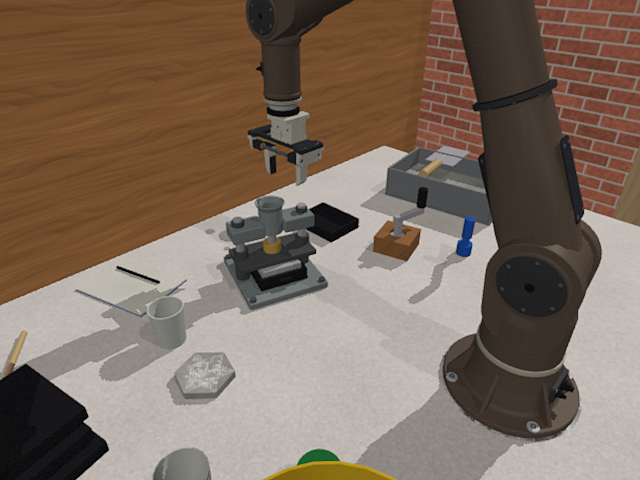

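The real crank is the grey one with a black grip standing in the wooden block: side (398,228) with its grip at (422,197), and scene (233,225) with its grip at (207,187). The blue one, at side (465,235), is the look-alike. The press tube rim is at side (271,203) and scene (326,240).

```bash
cat > m.py <<'E'
from h import *
for n,bl,gr,rim in(("side",(370,215,425,262),(412,184,432,210),(250,192,292,225)),("scene",(205,210,262,255),(198,174,216,202),(300,225,350,262))):
    im,d,W,k=load(f"pics/{n}0.npz"); P=cloud(d,W,k)
    def sub(b): return im[b[1]:b[3],b[0]:b[2]].astype(int),P[b[1]:b[3],b[0]:b[2]]
    i,p=sub(bl); m=(i[...,0]>i[...,2]+50)&(abs(p[...,2]-.05)<.006)
    q=p[m]; r=cv2.minAreaRect((q[:,:2]*1000).astype(np.float32)); print(n,"blocktop",r,len(q))
    m=(abs(p[...,2]-.104)<.006)&(np.ptp(i,axis=2)<40); q=p[m]; print(" arm",len(q),q.mean(0).round(4) if len(q) else '', cv2.fitLine((q[:,:2]*1000).astype(np.float32),2,0,.01,.01).ravel().round(3) if len(q)>4 else '', q.min(0) , q.max(0))
    i,p=sub(gr); m=(i.max(2)<60)&(p[...,2]>.1)&(p[...,2]<.18); q=p[m]; ys,xs=np.nonzero(m)
    print(" grip",len(q),q.mean(0).round(4),q.min(0).round(3),q.max(0).round(3),"px",xs.mean()+gr[0],ys.mean()+gr[1], ray(xs.mean()+gr[0],ys.mean()+gr[1],.1335,W,k).round(4))
    i,p=sub(rim); m=(p[...,2]>.200)&(p[...,2]<.212); q=p[m]
    if len(q)>5: print(" rim",len(q),q.min(0).round(4),q.max(0).round(4),cv2.minEnclosingCircle((q[:,:2]*1000).astype(np.float32)))
    c=cv2.resize(im[165:265,360:490] if n=="side" else im[150:260,180:310],None,fx=5,fy=5,interpolation=2); cv2.imwrite(f"pics/crop_{n}.png",c[:,:,::-1])
E
python3 m.py
```

```text
side blocktop ((434.4894714355469, -231.09576416015625), (98.05339050292969, 105.37950897216797), 16.079221725463867) 592
 arm 51 [ 0.433  -0.2286  0.1025] [ 3.8800e-01  9.2200e-01  4.3297e+02 -2.2855e+02] [ 0.42057813 -0.26210129  0.09804878] [ 0.44595386 -0.21194055  0.10749895]
 grip 183 [ 0.4161 -0.3032  0.1395] [ 0.406 -0.32   0.11 ] [ 0.429 -0.295  0.164] px 421.6612021857924 196.91803278688525 [ 0.4223 -0.3139  0.1335]
 rim 254 [0.553  0.0529 0.2   ] [0.6211 0.1219 0.21  ] ((586.738037109375, 85.88285827636719), 36.42747497558594)
scene blocktop ((437.0721740722656, -227.10423278808594), (98.79583740234375, 97.53294372558594), 13.712936401367188) 406
 arm 19 [ 0.4422 -0.2261  0.1017] [ 1.62000e-01  9.87000e-01  4.42188e+02 -2.26146e+02] [ 0.4384963  -0.24249651  0.09802151] [ 0.44605509 -0.21566819  0.10537355]
 grip 152 [ 0.4258 -0.3017  0.1404] [ 0.411 -0.316  0.111] [ 0.434 -0.293  0.164] px 207.07894736842104 188.05263157894737 [ 0.4162 -0.3089  0.1335]
 rim 373 [0.5496 0.0549 0.2   ] [0.6224 0.1242 0.211 ] ((584.5655517578125, 90.92420196533203), 38.04559326171875)
```

View pics/crop_side.png

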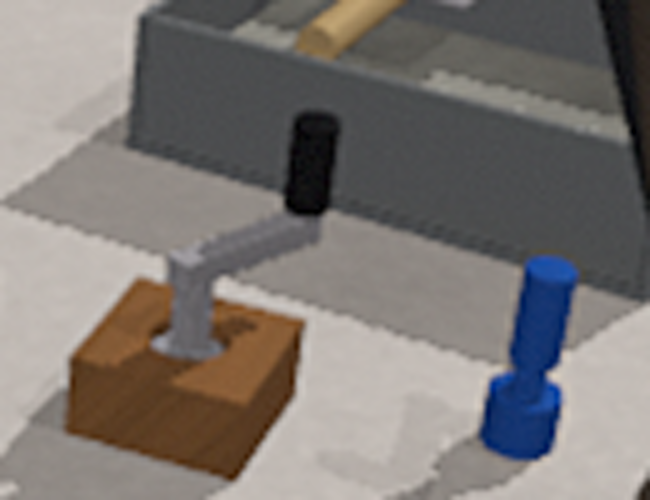

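The crop confirms it: grey steel crank with a black grip standing in the wooden block. The blue one stands free on the bench. The crank axis is at about (0.436,-0.229), its arm points at about -101°, and the rim is at about (0.586,0.088). I'm moving above the crank for a close look.

Call:
move_arm --pt "-0.05 -0.06 0.03 0 0 -0.1" --pt "-0.1 -0.12 0.06 0 0 -0.2" --pt "-0.15 -0.18 0.1 0 0 -0.2" --pt "-0.2 -0.24 0.1 0 0 -0.2" --pt "-0.25 -0.3 0.1 0 0 -0.2" --claw 1

```text
clock: 0.6
position: [0.4719, -0.1837, 0.2981]
ee_rot: [2.44, 1.977, 0.002]
force: [0.7, -0.6, 0.2]
width: 1.0
gripper_force: 0.0
```

Call:
move_arm --pt "0 0 0 0 0 0" --pt "0 0 0 0 0 0"

```text
clock: 0.8
position: [0.4722, -0.1834, 0.2974]
ee_rot: [2.444, 1.973, 0.0]
force: [0.1, 0.1, 0.1]
width: 1.0
gripper_force: 0.0
```

```bash
python3 - <<'E'
from h import *
im,d,W,k=grab("wrist","pics/w1.png"); s=readout.observe(); print(s["position"],s["joints"]); print(np.array(calibration("wrist")["mount"]).round(3),k)
P=cloud(d,W,k)
m=(abs(P[...,2]-.104)<.006)&(im.max(2)>70);print("arm px",m.sum()); q=(P[m][:,:2]*1000).astype(np.float32); print(cv2.minAreaRect(q))
m=(abs(P[...,2]-.161)<.006); print("grip",m.sum(), P[m].mean(0) if m.any() else '', cv2.minAreaRect((P[m][:,:2]*1000).astype(np.float32)))
m=(abs(P[...,2]-.05)<.004)&(im[...,0].astype(int)>im[...,2]+40);print("block",cv2.minAreaRect((P[m][:,:2]*1000).astype(np.float32)))
E
```

```text
[ 0.47300124 -0.18212053  0.29709072] [ 0.13882242  0.18337999  0.14789086  1.75609632 -0.0293319   1.20427666
  0.08495748]
[[-0.001 -0.955 -0.295  0.081]
 [ 1.    -0.001  0.001 -0.001]
 [-0.001 -0.295  0.955 -0.158]
 [ 0.     0.     0.     1.   ]] (363.4435291276131, 363.4435291276131, 310.9131038605949, 239.12697866873947)
arm px 1172
((351.0989074707031, -245.05128479003906), (91.04730224609375, 174.77439880371094), 78.59347534179688)
grip 142 [ 0.41752745 -0.31680418  0.16096171] ((416.9290466308594, -317.433349609375), (9.594705581665039, 21.98865509033203), 74.67899322509766)
block ((434.8836975097656, -231.99493408203125), (99.66166687011719, 100.4219741821289), 15.39505672454834)
```

View pics/w1.png

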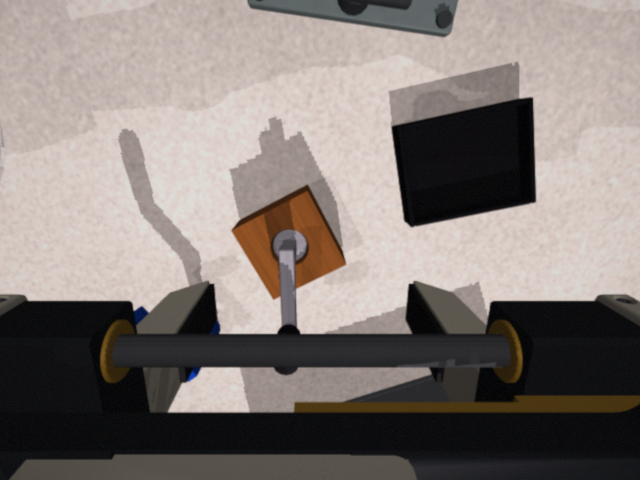

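The wrist view shows the grey crank in the block, with its socket at (289,243), its arm running down to (289,325) and its grip at (288,350). Part of the blue look-alike shows behind the left finger, at (140,320) and (205,350). I'll locate the arm line and the blue part for clearance.

```bash
python3 - <<'E'
from h import *
im,d,W,k=load("pics/w1.npz");P=cloud(d,W,k)
pts=[]
for v in range(255,322,3):
    u=[u for u in range(270,308) if .092<P[v,u,2]<.112]
    if len(u)>3: pts.append(ray(np.mean(u),v,.104,W,k)); 
pts=np.array(pts); print(pts.round(4)[::4]); f=cv2.fitLine(pts[:,:2].astype(np.float32),2,0,.001,.001).ravel(); print(f, np.degrees(np.arctan2(f[1],f[0])))
for n in("side","scene"):
    im,d,W,k=load(f"pics/{n}0.npz");P=cloud(d,W,k); i=im.astype(int)
    m=(i[...,2]>i[...,0]+60)&(i[...,2]>i[...,1]+50)&(P[...,0]>.1)&(P[...,0]<.7)&(P[...,2]<.3)&(abs(P[...,1])<.6); q=P[m]; print(n,m.sum(),q.min(0),q.max(0), q[q[:,2]>.09].mean(0))
E
```

```text
[[ 0.437  -0.2218  0.104 ]
 [ 0.4349 -0.2348  0.104 ]
 [ 0.4318 -0.248   0.104 ]
 [ 0.4291 -0.2615  0.104 ]
 [ 0.4264 -0.2753  0.104 ]
 [ 0.4236 -0.2894  0.104 ]]
[ 0.19636215  0.98053145  0.4297245  -0.25847068] 78.67569
side 427 [ 0.24053248 -0.35157718  0.00266089] [ 0.30325913 -0.24869155  0.15651218] [ 0.25051726 -0.25752224  0.12960373]
scene 368 [ 0.25090727 -0.35019209  0.01655685] [ 0.31158314 -0.24833802  0.15327707] [ 0.27131212 -0.28680614  0.10459748]
```

Call:
move_arm --pt "-0.03 -0.04 0 0 0 0.015" --pt "-0.0507 -0.0653 -0.01 0 0 0.015" --pt "-0.0507 -0.0653 -0.06 0 0 0.015" --pt "-0.0507 -0.0653 -0.11 0 0 0.015" --pt "-0.0507 -0.0653 -0.15 0 0 0.015"

```text
clock: 1.35
position: [0.4353, -0.2298, 0.1825]
ee_rot: [-2.422, -1.998, 0.0]
force: [0.1, -0.3, -0.3]
width: 1.0
gripper_force: 0.0
```

Call:
move_arm --pt "0 0 -0.04 0 0 0" --pt "0 0 -0.08 0 0 0" --pt "0 0 -0.1 0 0 0" --pt "0 0 -0.12 0 0 0" --pt "0 0 -0.12 0 0 0"

```text
clock: 1.85
position: [0.4345, -0.2294, 0.0925]
ee_rot: [-2.42, -1.997, 0.003]
force: [-0.1, -0.5, 0.1]
width: 1.005
gripper_force: 0.0
```

Call:
move_arm --pt "0 -0.002 -0.022 0 0 0" --pt "0 -0.002 -0.022 0 0 0"

```text
clock: 2.05
position: [0.4349, -0.2319, 0.0773]
ee_rot: [-2.423, -1.997, 0.001]
force: [-0.3, 1.0, -0.3]
width: 1.001
gripper_force: 0.0
```

Call:
move_arm --pt "0 0 0 0 0 0" --pt "0 0 0 0 0 0" --pt "0 0 0 0 0 0" --pt "0 0 0 0 0 0" --pt "0 0 0 0 0 0" --claw -1 --squeeze 10

```text
clock: 2.55
position: [0.4351, -0.233, 0.0785]
ee_rot: [2.426, 1.996, 0.0]
force: [0.9, 0.6, -0.9]
width: 0.619
gripper_force: 0.0
```

Call:
move_arm --pt "0 0 0 0 0 0" --pt "0 0 0 0 0 0" --pt "0 0 0 0 0 0" --pt "0 0 0 0 0 0" --pt "0 0 0 0 0 0" --squeeze 40

```text
clock: 3.05
position: [0.4349, -0.233, 0.0782]
ee_rot: [-2.426, -1.996, 0.0]
force: [2.4, 0.2, 0.1]
width: 0.177
gripper_force: 0.7
```

Call:
move_arm --pt "0 0 0 0 0 0" --pt "0 0 0 0 0 0" --pt "0 0 0 0 0 0"

```text
clock: 3.35
position: [0.435, -0.233, 0.0782]
ee_rot: [2.426, 1.996, 0.0]
force: [0.1, 0.3, -0.5]
width: 0.169
gripper_force: 40.0
```

Call:
move_arm --pt "0 0 0.01 0 0 0" --pt "0 0 0.025 0 0 0" --pt "0 0 0.05 0 0 0" --pt "0 0 0.075 0 0 0" --pt "0 0 0.1 0 0 0"

```text
clock: 3.85
position: [0.4345, -0.2329, 0.1546]
ee_rot: [-2.426, -1.996, 0.0]
force: [-0.3, 0.3, -3.4]
width: 0.17
gripper_force: 40.0
```

Call:
move_arm --pt "0 0 0.05 0 0 0" --pt "0 0 0.1 0 0 0" --pt "0 0 0.15 0 0 0" --pt "0.03 0.05 0.2 0 0 0" --pt "0.06 0.1 0.23 0 0 0"

```text
clock: 4.35
position: [0.4764, -0.164, 0.3259]
ee_rot: [2.429, 1.988, 0.002]
force: [2.8, -0.4, -3.5]
width: 0.169
gripper_force: 40.0
```

Call:
move_arm --pt "0.025 0.05 0 0 0 0" --pt "0.05 0.1 0 0 0 0" --pt "0.075 0.15 0 0 0 0" --pt "0.1 0.2 0 0 0 0" --pt "0.12 0.23 0 0 0 0"

```text
clock: 4.85
position: [0.5669, 0.0134, 0.3231]
ee_rot: [-2.422, -1.999, -0.001]
force: [0.2, 0.0, -4.1]
width: 0.171
gripper_force: 40.0
```

Call:
move_arm --pt "0 0 0 0 0 0" --pt "0 0 0 0 0 0"

```text
clock: 5.05
position: [0.5664, 0.0098, 0.3226]
ee_rot: [-2.425, -1.997, 0.002]
force: [-0.5, -0.3, -4.1]
width: 0.173
gripper_force: 40.0
```

```bash
python3 - <<'E'
from h import *
im,d,W,k=grab("wrist","pics/w2.png"); print(readout.observe()["position"]);P=cloud(d,W,k)
m=(P[...,2]>.199)&(P[...,2]<.213)&(abs(P[...,0]-.586)<.06)&(abs(P[...,1]-.088)<.06)
q=(P[m][:,:2]*1000).astype(np.float32);print(len(q),cv2.minAreaRect(q),cv2.minEnclosingCircle(q),q.min(0),q.max(0))
E
```

```text
[0.56631969 0.00868868 0.32275379]
4284 ((585.4841918945312, 87.26569366455078), (69.46525573730469, 68.99249267578125), 35.94801712036133) ((585.6044921875, 87.31560516357422), 34.930580139160156) [550.9761    52.638756] [620.5126   122.031425]
```

View pics/w2.png

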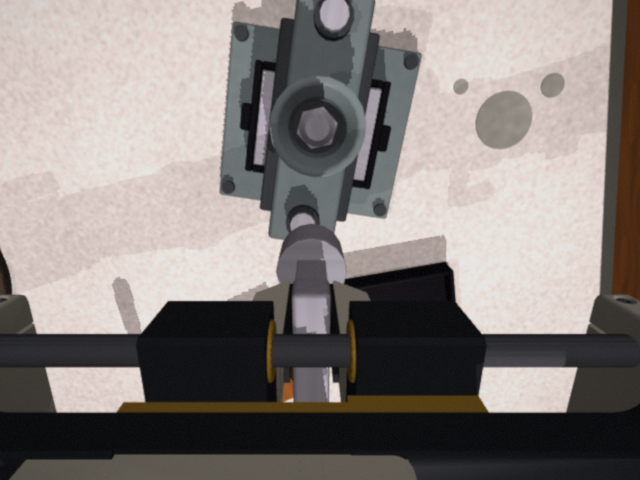

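The wrist view shows the tube rim centred at (317,127) with the spindle's hex visible inside it. The held socket is at (312,255), with the arm's back edge around row 262. I'll enlarge both to read the hex yaw and the socket offset.

```bash
python3 - <<'E'
from h import *
im,d,W,k=load("pics/w2.npz");P=cloud(d,W,k)
for u,v in((312,255),(312,259),(312,262),(312,265)): print(u,v,P[v,u].round(4))
a=cv2.resize(im[95:160,285:350],(580,580),interpolation=2); b=cv2.resize(im[220:300,270:355],None,fx=2.5,fy=2.5,interpolation=2)
c=np.zeros((580,800,3),np.uint8); g=a.astype(float); c[:,:580]=np.clip((g-60)*2.2,0,255); c[:b.shape[0],580:580+b.shape[1]]=b
cv2.imwrite("pics/c2.png",c[:,:,::-1])
for z in(.174,.168): print(ray(317,127,z,W,k))
# hex: pixels with depth z in .160-.176 near axis
m=(P[...,2]>.160)&(P[...,2]<.178)&(np.hypot(P[...,0]-.5855,P[...,1]-.0873)<.0195)
q=P[m]; print(m.sum(),q.mean(0)); r=q[:,:2]-[.5855,.0873]
for z0,z1 in((.160,.167),(.167,.172),(.172,.178)): print(z0,((q[:,2]>z0)&(q[:,2]<z1)).sum())
E
```

```text
312 255 [0.5689 0.0213 0.2883]
312 259 [0.5683 0.0186 0.2873]
312 262 [0.5683 0.0183 0.2912]
312 265 [0.5682 0.0182 0.2956]
[0.58629619 0.08784315 0.174     ]
[0.58638915 0.08781753 0.168     ]
1209 [0.58557571 0.08756893 0.17211192]
0.16 9
0.167 505
0.172 695
```

View pics/c2.png

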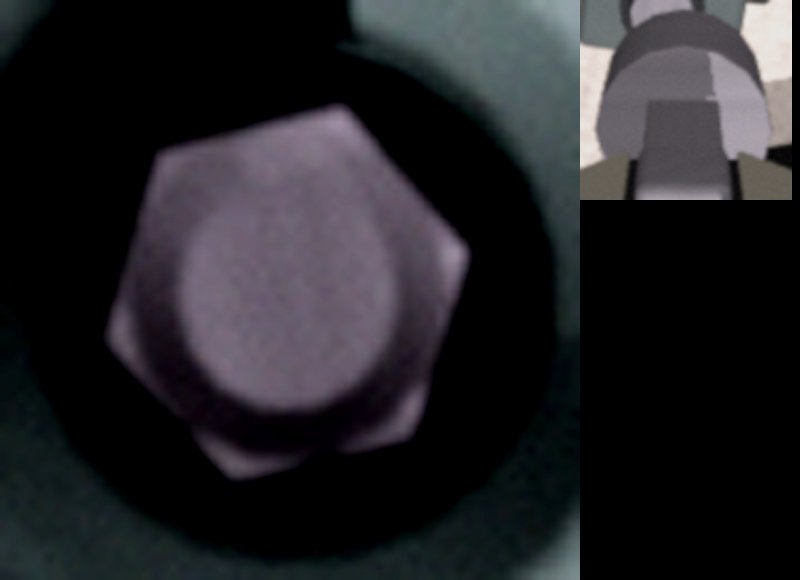

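```bash
python3 - <<'E'
from h import *
im,d,W,k=load("pics/w2.npz")
V=[(340,102),(468,255),(412,437),(235,478),(107,340),(158,152)]
p=np.array([ray(285+x/8.923-.45,95+y/8.923-.45,.167,W,k)[:2] for x,y in V]); print(p.mean(0),np.linalg.norm(p-p.mean(0),axis=1))
r=p-p.mean(0);a=np.degrees(np.arctan2(r[:,1],r[:,0]));print(a.round(1),(a%60).round(1)); print(readout.observe()["position"],readout.observe()["ee_rot"])
E
```

```text
[0.5860427  0.08733289] [0.01751057 0.01708095 0.01730483 0.01707335 0.01712996 0.01724007]
[  63.1    1.   -58.1 -117.4 -177.8  122.2] [3.1 1.  1.9 2.6 2.2 2.2]
[0.56631969 0.00868868 0.32275379] [ 2.42637021e+00  1.99510993e+00 -1.70203909e-03]
```

Call:
move_arm --pt "0.01 0.04 0 0 0 0.1" --pt "0.02 0.08 0 0 0 0.2" --pt "0.0256 0.1025 0 0 0 0.222" --pt "0.0256 0.1025 -0.02 0 0 0.222" --pt "0.0256 0.1025 -0.045 0 0 0.222"

```text
clock: 5.6
position: [0.5865, 0.0857, 0.2894]
ee_rot: [2.179, 2.26, 0.002]
force: [-0.3, -0.6, -4.1]
width: 0.173
gripper_force: 40.0
```

Call:
move_arm --pt "0 0 0 0 0 0" --pt "0 0 0 0 0 0" --pt "0 0 0 0 0 0"

```text
clock: 5.9
position: [0.5866, 0.0858, 0.29]
ee_rot: [2.179, 2.262, 0.002]
force: [-0.5, 0.0, -4.5]
width: 0.173
gripper_force: 40.0
```

```bash
python3 - <<'E'
from h import *
for i in range(3):
  im,d,W,k=grab("wrist"); s=readout.observe(); print(s["position"].round(4),s["ee_rot"].round(4),2*np.degrees(np.arctan2(s["ee_rot"][1],s["ee_rot"][0])),s["force"].round(2))
P=cloud(d,W,k)
m=(P[...,2]>.199)&(P[...,2]<.213)&(abs(P[...,0]-.586)<.06)&(abs(P[...,1]-.088)<.06)
q=(P[m][:,:2]*1000).astype(np.float32);print(len(q),cv2.minEnclosingCircle(q),q.min(0),q.max(0))
# shank back face
for v in range(235,300,6): print(v,P[v,312].round(4))
E
```

```text
[0.5867 0.086  0.29  ] [2.1786e+00 2.2619e+00 2.2000e-03] 92.14870687327335 [-0.14 -0.01 -3.94]
[0.5866 0.0862 0.2899] [2.1782e+00 2.2624e+00 2.1000e-03] 92.17261606323223 [-0.19  0.46 -4.11]
[0.5865 0.0863 0.2897] [2.1781e+00 2.2627e+00 1.8000e-03] 92.18293308314118 [ 0.25 -0.36 -3.78]
2683 ((585.3519287109375, 87.26937103271484), 35.012027740478516) [550.79895   62.409832] [620.22424 121.55985]
235 [0.5862 0.1074 0.2475]
241 [0.5862 0.106  0.2542]
247 [0.5864 0.1027 0.255 ]
253 [0.5865 0.099  0.2547]
259 [0.5866 0.0955 0.2549]
265 [0.5866 0.0954 0.2639]
271 [0.5865 0.0952 0.2721]
277 [0.5865 0.0949 0.2793]
283 [0.5861 0.1026 0.3039]
289 [0.586  0.1031 0.3111]
295 [0.586  0.1027 0.3158]
```

Call:
move_arm --pt "-0.001 0 -0.01 0 0 0" --pt "-0.001 0 -0.02 0 0 0" --pt "-0.001 0 -0.028 0 0 0" --pt "-0.001 0 -0.034 0 0 0" --pt "-0.001 0 -0.038 0 0 0"

```text
clock: 6.55
position: [0.5854, 0.0865, 0.2596]
ee_rot: [-2.178, -2.264, 0.0]
force: [0.3, 0.4, -4.0]
width: 0.17
gripper_force: 40.0
```

Call:
move_arm --pt "0 0 -0.005 0 0 0" --pt "0 0 -0.01 0 0 0" --pt "0 0 -0.014 0 0 0" --pt "0 0 -0.018 0 0 0" --pt "0 0 -0.021 0 0 0"

```text
clock: 7.05
position: [0.5855, 0.0864, 0.2443]
ee_rot: [2.178, 2.264, 0.0]
force: [1.4, 1.3, -3.9]
width: 0.172
gripper_force: 40.0
```

Inside the bore with little side load. Next, slowly over the hex tip.

Call:
move_arm --pt "0 0 -0.003 0 0 0" --pt "0 0 -0.006 0 0 0" --pt "0 0 -0.009 0 0 0" --pt "0 0 -0.011 0 0 0" --pt "0 0 -0.012 0 0 0"

```text
clock: 7.55
position: [0.5855, 0.0864, 0.2354]
ee_rot: [2.178, 2.264, 0.0]
force: [1.6, 0.9, -3.8]
width: 0.171
gripper_force: 40.0
```

Call:
move_arm --pt "0 0 -0.002 0 0 0" --pt "0 0 -0.004 0 0 0" --pt "0 0 -0.005 0 0 0" --pt "0 0 -0.006 0 0 0" --pt "0 0 -0.006 0 0 0"

```text
clock: 8.05
position: [0.5854, 0.0865, 0.2309]
ee_rot: [-2.178, -2.264, 0.0]
force: [0.9, 0.9, -4.4]
width: 0.175
gripper_force: 40.0
```

It has slipped onto the hex without contact force. Home should be near TCP z 0.219.

Call:
move_arm --pt "0 0 -0.003 0 0 0" --pt "0 0 -0.006 0 0 0" --pt "0 0 -0.008 0 0 0" --pt "0 0 -0.01 0 0 0" --pt "0 0 -0.012 0 0 0"

```text
clock: 8.55
position: [0.5854, 0.0865, 0.2219]
ee_rot: [2.178, 2.264, 0.0]
force: [0.7, -0.7, -3.4]
width: 0.173
gripper_force: 40.0
```

Call:
move_arm --pt "0 0 -0.001 0 0 0" --pt "0 0 -0.002 0 0 0" --pt "0 0 -0.002 0 0 0"

```text
clock: 8.85
position: [0.5854, 0.0864, 0.2204]
ee_rot: [2.178, 2.264, -0.0]
force: [0.9, -0.1, -4.7]
width: 0.172
gripper_force: 40.0
```

Call:
move_arm --pt "0 0 -0.001 0 0 0" --pt "0 0 -0.002 0 0 0" --pt "0 0 -0.003 0 0 0" --pt "0 0 -0.003 0 0 0"

```text
clock: 9.25
position: [0.5857, 0.0866, 0.2202]
ee_rot: [2.178, 2.263, 0.002]
force: [-4.1, -0.7, 11.7]
width: 0.17
gripper_force: 40.0
```

The socket is home: firm floor contact at z 0.220, which is a drop of more than 17 mm past the corner height. I'll release it and move to the grip.

Call:
move_arm --pt "0 0 0.002 0 0 0" --pt "0 0 0.002 0 0 0" --pt "0 0 0.002 0 0 0" --pt "0 0 0.002 0 0 0" --pt "0 0 0.002 0 0 0" --claw 0.1 --squeeze 20

```text
clock: 9.75
position: [0.5854, 0.0865, 0.2196]
ee_rot: [-2.178, -2.264, 0.0]
force: [-0.2, 0.4, -0.6]
width: 0.532
gripper_force: 0.0
```

Call:
move_arm --pt "0 0 0 0 0 0" --pt "0 0 0 0 0 0" --pt "0 0 0.01 0 0 0" --pt "0 0 0.03 0 0 0" --pt "0 0 0.06 0 0 0"

```text
clock: 10.25
position: [0.5848, 0.0863, 0.2648]
ee_rot: [-2.177, -2.263, 0.003]
force: [0.2, -0.5, -0.3]
width: 0.555
gripper_force: 0.0
```

Call:
move_arm --pt "0 0 0.04 0 0 0" --pt "0 0 0.08 0 0 0" --pt "0 0 0.1 0 0 0" --pt "0 0 0.1 0 0 0"

```text
clock: 10.65
position: [0.5865, 0.0867, 0.3429]
ee_rot: [2.176, 2.262, 0.007]
force: [-1.0, 0.8, -0.2]
width: 0.55
gripper_force: 0.0
```

```bash
python3 - <<'E'
from h import *
s=readout.observe(); print(s["position"],s["joints"],s["width"])
for n in("side","scene","wrist"):
    im,d,W,k=grab(n,f"pics/{n}3.png"); P=cloud(d,W,k)
    m=(im.max(2)<75)&(P[...,2]>.235)&(P[...,2]<.312)&(abs(P[...,0]-.589)<.025)&(abs(P[...,1]-.007)<.025)
    q=P[m]; print(n,len(q),q.mean(0).round(4) if len(q) else'',q.min(0).round(4) if len(q) else'',q.max(0).round(4) if len(q) else '')
    m=(P[...,2]>.236)&(P[...,2]<.253)&(np.hypot(P[...,0]-.5855,P[...,1]-.0873)<.11); q=P[m]
    if len(q)>9: print(" armtop",len(q),np.median(q[:,2]),cv2.minAreaRect((q[:,:2]*1000).astype(np.float32)))
im=cv2.imread("pics/side3.png");cv2.imwrite("pics/c3.png",cv2.resize(im[150:310,200:345],None,fx=3.7,fy=3.7,interpolation=2))
E
```

```text
[0.58651377 0.0867239  0.34287756] [-0.2125452   0.31204545 -0.03374437  1.46931522  0.01067724  1.35532055
 -0.20831723] 0.5499143688305097
side 237 [0.5827 0.0135 0.2794] [ 0.5745 -0.0025  0.2448] [0.5945 0.0226 0.306 ]
 armtop 282 0.2452927147826722 ((586.2408447265625, 51.67961120605469), (20.072843551635742, 108.32445526123047), 0.6515740156173706)
scene 302 [0.5958 0.0142 0.2815] [0.5814 0.0028 0.2468] [0.6042 0.0237 0.3057]
 armtop 427 0.24554451108231745 ((586.214111328125, 53.984195709228516), (22.60447883605957, 104.64767456054688), 2.6608164310455322)
wrist 1273 [0.5882 0.0108 0.2972] [ 0.576  -0.0041  0.2453] [0.6007 0.0207 0.3051]
 armtop 2370 0.24618093414994963 ((584.9439697265625, 59.20090103149414), (19.286739349365234, 88.66017150878906), 3.2598371505737305)
```

View pics/c3.png

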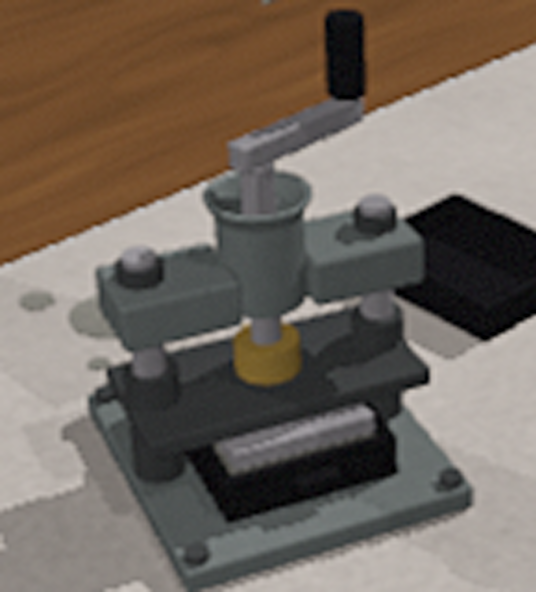

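The crank stands home on the press with its arm pointing to -y. Arm top is at 0.246 m as expected, and the grip is at about (0.5885, 0.0075). Next I grasp the grip.

Call:
move_arm --pt "0 -0.05 0 0 0 0" --pt "0.003 -0.1 0 0 0 0" --pt "0.003 -0.1055 -0.02 0 0 0" --pt "0.003 -0.1055 -0.07 0 0 0" --pt "0.003 -0.1055 -0.115 0 0 0"

```text
clock: 11.3
position: [0.587, 0.0067, 0.2514]
ee_rot: [-2.179, -2.262, 0.001]
force: [0.7, -0.1, -0.5]
width: 0.548
gripper_force: 0.0
```

Call:
move_arm --pt "0 0 0 0 0 0" --pt "0 0 0 0 0 0" --pt "0 0 0 0 0 0" --pt "0 0 0 0 0 0" --pt "0 0 0 0 0 0" --claw -1 --squeeze 15

```text
clock: 11.8
position: [0.5885, 0.0072, 0.2551]
ee_rot: [2.177, 2.262, 0.003]
force: [0.0, -1.3, 4.0]
width: 0.279
gripper_force: 15.0
```

Call:
move_arm --pt "0 0 0 0 0 0" --pt "0 0 0 0 0 0"

```text
clock: 12.0
position: [0.5885, 0.0069, 0.2549]
ee_rot: [2.177, 2.262, 0.003]
force: [0.1, -1.3, 6.5]
width: 0.279
gripper_force: 15.0
```

Call:
move_arm --pt "-0.0186 0.001 0.001 0 0 0" --pt "-0.0367 0.0052 0.001 0 0 0" --pt "-0.0538 0.0124 0.001 0 0 0" --pt "-0.0694 0.0225 0.001 0 0 0" --pt "-0.083 0.0352 0.001 0 0 0"

```text
clock: 12.5
position: [0.5267, 0.0332, 0.2552]
ee_rot: [2.177, 2.26, 0.004]
force: [6.4, -1.6, -2.8]
width: 0.275
gripper_force: 15.0
```

Call:
move_arm --pt "-0.0196 0.0314 0 0 0 0" --pt "-0.0273 0.0676 0 0 0 0" --pt "-0.0222 0.1043 0 0 0 0" --pt "-0.0048 0.137 0 0 0 0" --pt "0.0227 0.1618 0 0 0 0"

```text
clock: 13.0
position: [0.5403, 0.1563, 0.2546]
ee_rot: [-2.175, -2.264, 0.004]
force: [-3.2, -4.7, -2.1]
width: 0.283
gripper_force: 15.0
```

Call:
move_arm --pt "0.0343 0.0139 0 0 0 0.07" --pt "0.0714 0.0152 0 0 0 0.14" --pt "0.1066 0.0037 0 0 0 0.2" --pt "0.1358 -0.0191 0 0 0 0.27" --pt "0.1554 -0.0505 0 0 0 0.33"

```text
clock: 13.5
position: [0.6597, 0.1209, 0.2549]
ee_rot: [-1.746, -2.609, -0.006]
force: [-3.2, 5.4, 2.1]
width: 0.279
gripper_force: 15.0
```

Call:
move_arm --pt "0 0 0 0 0 0" --pt "0 0 0 0 0 0" --squeeze 10

```text
clock: 13.7
position: [0.6603, 0.1166, 0.255]
ee_rot: [1.757, 2.602, 0.003]
force: [3.2, 0.9, 4.1]
width: 0.282
gripper_force: 10.0
```

```bash
cat > st.py <<'E'
from h import *
s=readout.observe(); p=s["position"][:2]-[.5857,.0872]; print("theta",np.degrees(np.arctan2(p[1],p[0])),"r",np.hypot(*p),"yawY",2*np.degrees(np.arctan2(s["ee_rot"][1],s["ee_rot"][0]))-90,"j7",s["joints"][6],s["force"],s["clock"])
E
python3 st.py
```

```text
theta 21.538563297400792 r 0.08016574054358044 yawY 21.924136532701553 j7 0.07804230580771049 [3.22244061 0.93925101 4.14328467] 13.7
```

```bash
python3 - <<'E'
import numpy as np
for t in range(22,-280,-20):
    f=lambda a:np.array([np.cos(np.radians(a)),np.sin(np.radians(a))])*.08/.75
    print(t,[[round(float(x),4) for x in f(t-4*k)-f(t)]+[0,0,0,round(-4*k/60,3)] for k in range(1,6)])
E
```

```text
22 [[0.0025, -0.007, 0, 0, 0, -0.067], [0.0046, -0.0142, 0, 0, 0, -0.133], [0.0061, -0.0214, 0, 0, 0, -0.2], [0.0072, -0.0288, 0, 0, 0, -0.267], [0.0077, -0.0362, 0, 0, 0, -0.333]]
2 [[0.0, -0.0074, 0, 0, 0, -0.067], [-0.0005, -0.0149, 0, 0, 0, -0.133], [-0.0016, -0.0222, 0, 0, 0, -0.2], [-0.0031, -0.0295, 0, 0, 0, -0.267], [-0.0052, -0.0367, 0, 0, 0, -0.333]]
-18 [[-0.0025, -0.007, 0, 0, 0, -0.067], [-0.0056, -0.0138, 0, 0, 0, -0.133], [-0.0091, -0.0204, 0, 0, 0, -0.2], [-0.013, -0.0267, 0, 0, 0, -0.267], [-0.0174, -0.0327, 0, 0, 0, -0.333]]
-38 [[-0.0048, -0.0057, 0, 0, 0, -0.067], [-0.01, -0.0111, 0, 0, 0, -0.133], [-0.0155, -0.016, 0, 0, 0, -0.2], [-0.0214, -0.0206, 0, 0, 0, -0.267], [-0.0275, -0.0248, 0, 0, 0, -0.333]]
-58 [[-0.0064, -0.0037, 0, 0, 0, -0.067], [-0.0131, -0.007, 0, 0, 0, -0.133], [-0.02, -0.0098, 0, 0, 0, -0.2], [-0.0271, -0.0121, 0, 0, 0, -0.267], [-0.0343, -0.0139, 0, 0, 0, -0.333]]
-78 [[-0.0073, -0.0013, 0, 0, 0, -0.067], [-0.0147, -0.0021, 0, 0, 0, -0.133], [-0.0222, -0.0023, 0, 0, 0, -0.2], [-0.0296, -0.0021, 0, 0, 0, -0.267], [-0.037, -0.0013, 0, 0, 0, -0.
[... 1104 characters left out ...]
, 0.0057, 0, 0, 0, -0.067], [0.01, 0.0111, 0, 0, 0, -0.133], [0.0155, 0.016, 0, 0, 0, -0.2], [0.0214, 0.0206, 0, 0, 0, -0.267], [0.0275, 0.0248, 0, 0, 0, -0.333]]
-238 [[0.0064, 0.0037, 0, 0, 0, -0.067], [0.0131, 0.007, 0, 0, 0, -0.133], [0.02, 0.0098, 0, 0, 0, -0.2], [0.0271, 0.0121, 0, 0, 0, -0.267], [0.0343, 0.0139, 0, 0, 0, -0.333]]
-258 [[0.0073, 0.0013, 0, 0, 0, -0.067], [0.0147, 0.0021, 0, 0, 0, -0.133], [0.0222, 0.0023, 0, 0, 0, -0.2], [0.0296, 0.0021, 0, 0, 0, -0.267], [0.037, 0.0013, 0, 0, 0, -0.333]]
-278 [[0.0073, -0.0013, 0, 0, 0, -0.067], [0.0146, -0.0031, 0, 0, 0, -0.133], [0.0216, -0.0054, 0, 0, 0, -0.2], [0.0285, -0.0082, 0, 0, 0, -0.267], [0.0352, -0.0114, 0, 0, 0, -0.333]]
```

Call:
move_arm --pt "0.0026 -0.007 0 0 0 -0.067" --pt "0.0048 -0.014 0 0 0 -0.133" --pt "0.0066 -0.0214 0 0 0 -0.2" --pt "0.0077 -0.0288 0 0 0 -0.267" --pt "0.0077 -0.036 0 0 0 -0.333" --squeeze 8

```text
clock: 14.2
position: [0.6653, 0.0942, 0.2555]
ee_rot: [-2.181, -2.26, -0.008]
force: [4.0, 6.9, 4.5]
width: 0.282
gripper_force: 8.0
```

Call:
move_arm --pt "0 -0.0074 0 0 0 -0.067" --pt "-0.0005 -0.0149 0 0 0 -0.133" --pt "-0.0016 -0.0222 0 0 0 -0.2" --pt "-0.0031 -0.0295 0 0 0 -0.267" --pt "-0.0052 -0.0367 0 0 0 -0.333"

```text
clock: 14.7
position: [0.6624, 0.0659, 0.2558]
ee_rot: [2.541, 1.847, 0.01]
force: [8.0, 4.4, 3.2]
width: 0.28
gripper_force: 8.0
```

```bash
python3 st.py
```

```text
theta -15.53324286824362 r 0.07965679236242651 yawY -17.958625632845767 j7 -0.47325831648443956 [8.04992796 4.43190199 3.20628317] 14.7
```

Call:
move_arm --pt "-0.0017 -0.0073 0 0 0 -0.067" --pt "-0.0048 -0.0142 0 0 0 -0.133" --pt "-0.0083 -0.0208 0 0 0 -0.2" --pt "-0.0122 -0.0271 0 0 0 -0.267" --pt "-0.0165 -0.0332 0 0 0 -0.333"

```text
clock: 15.2
position: [0.6503, 0.0412, 0.2557]
ee_rot: [-2.822, -1.378, -0.011]
force: [8.3, 7.6, 2.0]
width: 0.286
gripper_force: 8.0
```

```bash
python3 st.py
```

```text
theta -35.41959570174685 r 0.07931797793223838 yawY -397.9315263269368 j7 -0.7546602819723317 [8.25364142 7.59100249 1.96867076] 15.2
```

Call:
move_arm --pt "0 0 0 0 0 0" --pt "0 0 0 0 0 0"

```text
clock: 15.4
position: [0.6501, 0.0409, 0.2557]
ee_rot: [-2.821, -1.382, -0.009]
force: [7.0, 5.3, 2.4]
width: 0.283
gripper_force: 8.0
```

```bash
python3 st.py
```

```text
theta -35.706054846706365 r 0.07932035148316989 yawY -397.7896110493353 j7 -0.752443558649086 [7.01846033 5.29413171 2.36273724] 15.4
```

Call:
move_arm --pt "-0.0024 -0.0029 0 0 0 -0.033" --pt "-0.0048 -0.0057 0 0 0 -0.067" --pt "-0.0074 -0.0084 0 0 0 -0.1" --pt "-0.01 -0.0111 0 0 0 -0.133" --pt "-0.0127 -0.0136 0 0 0 -0.167"

```text
clock: 15.9
position: [0.6381, 0.0286, 0.2541]
ee_rot: [-2.932, -1.126, 0.001]
force: [-0.3, -0.2, -0.7]
width: 0.101
gripper_force: 0.0
```

```bash
cat >> st.py <<'E'
t=np.arctan2(p[1],p[0]); F=s["force"][:2]; print("tang",F@[np.sin(t),-np.cos(t)],"rad",F@[np.cos(t),np.sin(t)])
E
python3 st.py
```

```text
theta -48.16813296307215 r 0.07861157474483256 yawY -407.97518684974943 j7 -0.8992420083081399 [-0.32945111 -0.19354242 -0.73530286] 15.9
tang 0.37455826314547996 rad -0.07551696611515313
```

The fingers slipped off the grip, so this is either the stop or a gradual slide. I'll check the crank angle and the plate height.

```bash
python3 - <<'E'
from h import *
for n in("side","scene","wrist"):
    im,d,W,k=grab(n,f"pics/{n}4.png"); P=cloud(d,W,k); r=np.hypot(P[...,0]-.5857,P[...,1]-.0872)
    m=(abs(P[...,2]-.246)<.005)&(r<.06); q=P[m]
    if len(q)>9: f=cv2.fitLine((q[:,:2]*1000).astype(np.float32),2,0,.01,.01).ravel(); print(n,len(q),"arm",np.degrees(np.arctan2(f[1],f[0])),f[2:])
    m=(im.max(2)<75)&(abs(P[...,2]-.275)<.03)&(abs(r-.08)<.02);q=P[m]
    if len(q): print(" grip",len(q),q.mean(0).round(4))
# plate top z: compare before/after
for t in("0","3","4"):
  for n in("side","scene"):
    im,d,W,k=load(f"pics/{n}{t}.npz");P=cloud(d,W,k)
    m=(abs(P[...,0]-.5857)<.035)&(abs(P[...,1]-.0872)<.09)&(P[...,2]>.055)&(P[...,2]<.115)&(im.max(2)<90)
    h,e=np.histogram(P[m][:,2],np.arange(.055,.116,.003)); print(n,t,h)
a=[cv2.imread(f"pics/side{t}.png")[190:310,215:340] for t in "04"]
cv2.imwrite("pics/c4.png",cv2.resize(np.hstack(a),None,fx=3.2,fy=3.2,interpolation=2))
E
```

```text
side 121 arm -27.152702 [599.70447  79.80011]
 grip 147 [0.6487 0.0539 0.2695]
scene 257 arm -27.777382 [607.0334   78.81504]
 grip 354 [0.6613 0.0527 0.2828]
wrist 4716 arm -27.662804 [605.60535  75.48102]
 grip 5430 [0.6592 0.0502 0.2932]
side 0 [  1   0   4  10  18  22  69 553 108  19  17  20  18  15  50  25   7   5
   2   0]
scene 0 [  2   0   0   4   8  20 177 648 112  19  22  13  14  18  57  28  10   9
   3   5]
side 3 [  0   1   3  15  20  23  86 526 117  18  17  19  15  19  48  24   9   4
   5   1]
scene 3 [  0   0   1   2  12  20 172 639 136  16  23  16  18  20  49  39  17  10
  11   5]
side 4 [  7  11  18  25 135 538  55  17  18  20  13  22  44  19   5   7   2   4
   3   2]
scene 4 [  0   8   9  23 275 595  89  18  18  21  14  24  66  27   8   3   5   3
   8   3]
```

View pics/c4.png

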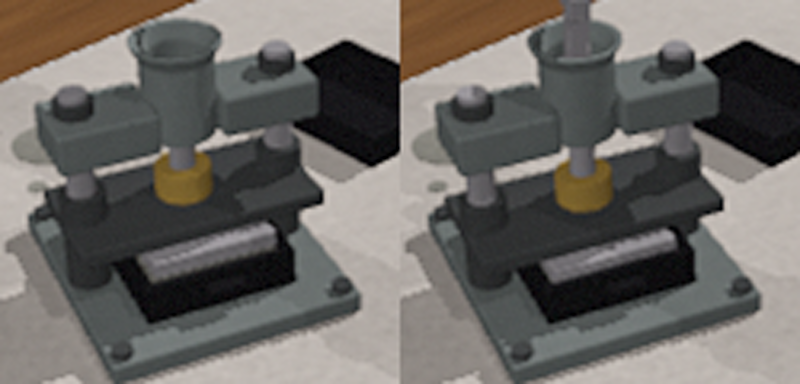

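The plate has come down about 6.7 mm and the crank stands at -27.7°. It may be at the stop, or the light grip may have slipped. I'll regrasp a bit firmer and test slowly.

Call:
move_arm --pt "0 0 0.04 0 0 0" --pt "0 0 0.09 0 0 0" --pt "0.01 0.01 0.09 0 0 0.13" --pt "0.02 0.02 0.09 0 0 0.26" --pt "0.025 0.0284 0.09 0 0 0.338" --claw 0.2

```text
clock: 16.55
position: [0.658, 0.0492, 0.3218]
ee_rot: [-2.683, -1.634, -0.0]
force: [-0.3, -0.0, -0.3]
width: 0.398
gripper_force: 0.0
```

Call:
move_arm --pt "0 0 0 0 0 0" --pt "0 0 0 0 0 0" --pt "0 0 -0.03 0 0 0" --pt "0 0 -0.06 0 0 0" --pt "0 0 -0.087 0 0 0"

```text
clock: 17.05
position: [0.6572, 0.0481, 0.2556]
ee_rot: [2.69, 1.622, -0.001]
force: [0.3, -0.5, 0.4]
width: 0.6
gripper_force: 0.0
```

Call:
move_arm --pt "0 0 0 0 0 0" --pt "0 0 0 0 0 0" --pt "0 0 0 0 0 0" --pt "0 0 0 0 0 0" --pt "0 0 0 0 0 0" --claw -1 --squeeze 15

```text
clock: 17.55
position: [0.6582, 0.0491, 0.2577]
ee_rot: [2.688, 1.625, 0.003]
force: [-0.2, 0.2, 3.5]
width: 0.281
gripper_force: 15.0
```

Call:
move_arm --pt "0 0 0 0 0 0" --pt "0 0 0 0 0 0"

```text
clock: 17.75
position: [0.6583, 0.049, 0.2575]
ee_rot: [2.688, 1.625, 0.003]
force: [1.0, 0.1, 5.7]
width: 0.28
gripper_force: 15.0
```

```bash
python3 st.py
```

```text
theta -27.73753928826822 r 0.0820782405238194 yawY -27.667606968919216 j7 -0.601090803367234 [0.96837199 0.08028163 5.68741846] 17.75
tang -0.52175805040967 rad 0.8197304416317757
```

Call:
move_arm --pt "-0.0006 -0.0012 0 0 0 0" --pt "-0.0012 -0.0024 0 0 0 0" --pt "-0.0019 -0.0035 0 0 0 0" --pt "-0.0025 -0.0047 0 0 0 0" --pt "-0.0025 -0.0047 0 0 0 0"

```text
clock: 18.25
position: [0.6571, 0.0473, 0.2578]
ee_rot: [-2.687, -1.628, -0.007]
force: [3.4, 5.4, 4.7]
width: 0.282
gripper_force: 15.0
```

```bash
python3 st.py
```

```text
theta -29.201803988248614 r 0.0817671307975238 yawY -387.58271615357836 j7 -0.5960357041364356 [3.35494635 5.38932865 4.71407279] 18.25
tang -6.341216367240739 rad 0.299171039663008
```

Call:
move_arm --pt "-0.0007 -0.0012 0 0 0 -0.01" --pt "-0.0014 -0.0023 0 0 0 -0.02" --pt "-0.002 -0.0034 0 0 0 -0.03" --pt "-0.002 -0.0034 0 0 0 -0.03" --pt "-0.002 -0.0034 0 0 0 -0.03"

```text
clock: 18.75
position: [0.656, 0.0458, 0.258]
ee_rot: [-2.711, -1.586, -0.009]
force: [4.0, 7.1, 4.8]
width: 0.287
gripper_force: 15.0
```

```bash
python3 st.py
```

```text
theta -30.470135150359056 r 0.081565327165178 yawY -389.3318001515268 j7 -0.6211169486883313 [4.00958096 7.10468385 4.84976847] 18.75
tang -8.156696601738542 rad -0.14687615961511072
```

```bash
cat > ca.py <<'E'
from h import *
for n in("side","scene","wrist"):
    im,d,W,k=grab(n,f"pics/{n}5.png"); P=cloud(d,W,k); r=np.hypot(P[...,0]-.5857,P[...,1]-.0872)
    m=(abs(P[...,2]-.246)<.005)&(r<.06); q=P[m]
    if len(q)>9: f=cv2.fitLine((q[:,:2]*1000).astype(np.float32),2,0,.01,.01).ravel(); print(n,len(q),"arm",np.degrees(np.arctan2(f[1],f[0])))
    if n!="wrist":
        m=(abs(P[...,0]-.5857)<.035)&(abs(P[...,1]-.0872)<.09)&(P[...,2]>.055)&(P[...,2]<.09)&(im.max(2)<90)
        print("  plate",np.median(P[m][:,2]))
E
python3 ca.py; python3 - <<'E'
from h import *
for t in("3","4"):
  for n in("side","scene"):
    im,d,W,k=load(f"pics/{n}{t}.npz");P=cloud(d,W,k)
    m=(abs(P[...,0]-.5857)<.035)&(abs(P[...,1]-.0872)<.09)&(P[...,2]>.055)&(P[...,2]<.09)&(im.max(2)<90)
    print(t,n,np.median(P[m][:,2]))
E
```

```text
side 122 arm -27.651485
  plate 0.07121469853848483
scene 249 arm -27.958311
  plate 0.07093176964550524
wrist 3346 arm -25.698444
3 side 0.07758462956516815
3 scene 0.0773742708100692
4 side 0.07122742715115316
4 scene 0.07101428755235312
```

At about 8 N the crank did not move, and turning should take about 4 N, so this looks like the stop. I'll push to about 14 N to confirm.

Call:
move_arm --pt "0 0 0 0 0 0" --pt "-0.0006 -0.0012 0 0 0 0" --pt "-0.0012 -0.0023 0 0 0 0" --pt "-0.0012 -0.0023 0 0 0 0" --squeeze 25

```text
clock: 19.3
position: [0.6555, 0.0452, 0.2582]
ee_rot: [-2.709, -1.587, -0.012]
force: [5.9, 8.9, 4.4]
width: 0.275
gripper_force: 25.0
```

```bash
python3 st.py
```

```text
theta -31.039616569048334 r 0.08144142471390996 yawY -389.28138762440574 j7 -0.6185630200773654 [5.90432177 8.90789041 4.43200608] 19.3
tang -10.676827457119183 rad 0.4657065557731915
```

Call:
move_arm --pt "-0.0006 -0.0012 0 0 0 0" --pt "-0.0012 -0.0023 0 0 0 0" --pt "-0.0012 -0.0023 0 0 0 0"

```text
clock: 19.6
position: [0.6549, 0.0443, 0.2582]
ee_rot: [-2.709, -1.588, -0.013]
force: [7.1, 11.9, 5.5]
width: 0.279
gripper_force: 25.0
```

```bash
python3 st.py; python3 ca.py
```

```text
theta -31.82194183462388 r 0.08138526512049751 yawY -389.2447781293908 j7 -0.6161316488327362 [ 7.13785584 11.8711879   5.50820888] 19.6
tang -13.85049689594723 rad -0.19448390522334635
side 124 arm -28.009657
  plate 0.07113191744587383
scene 247 arm -28.029028
  plate 0.07096374418579943
wrist 3613 arm -26.11984
```

The force rises steadily to 14 N while the crank and plate stay still, so the plate is on its stop. I'll unload, let go and lift away.

Call:
move_arm --pt "0.0012 0.0024 0 0 0 0" --pt "0.0025 0.0045 0 0 0 0"

```text
clock: 19.95
position: [0.6559, 0.0454, 0.258]
ee_rot: [-2.711, -1.586, -0.008]
force: [1.8, 3.9, 7.5]
width: 0.278
gripper_force: 25.0
```

Call:
move_arm --pt "0 0 0 0 0 0" --pt "0 0 0 0 0 0" --pt "0 0 0 0 0 0" --pt "0 0 0 0 0 0" --pt "0 0 0 0 0 0" --claw 0.4

```text
clock: 20.45
position: [0.6543, 0.0424, 0.2563]
ee_rot: [2.714, 1.583, -0.001]
force: [0.5, -0.1, 0.2]
width: 0.663
gripper_force: 0.0
```

Call:
move_arm --pt "0 0 0.01 0 0 0" --pt "0 0 0.04 0 0 0" --pt "0 0 0.08 0 0 0" --pt "0 0 0.12 0 0 0" --pt "0 0 0.15 0 0 0"

```text
clock: 20.95
position: [0.6547, 0.0426, 0.3718]
ee_rot: [2.713, 1.583, 0.003]
force: [0.1, 0.6, 0.6]
width: 0.7
gripper_force: 0.0
```

Call:
move_arm --pt "0 0 0 0 0 0" --pt "0 0 0 0 0 0" --pt "0 0 0 0 0 0"

```text
clock: 21.25
position: [0.6539, 0.0427, 0.368]
ee_rot: [-2.713, -1.583, 0.003]
force: [-0.4, 0.8, -0.6]
width: 0.701
gripper_force: 0.0
```

```bash
python3 st.py; python3 ca.py; python3 - <<'E'
from h import *
im,d,W,k=load("pics/side5.npz"); P=cloud(d,W,k); r=np.hypot(P[...,0]-.5857,P[...,1]-.0872); m=(abs(P[...,2]-.246)<.006)&(r<.06); print(np.median(P[m][:,2]))
E
```

```text
theta -33.12028292715722 r 0.08147466998509528 yawY -389.46450257428825 j7 -0.6231792030668589 [-0.38248131  0.84127077 -0.59329954] 21.25
tang -0.4955983789539521 rad -0.780006858260892
side 121 arm -27.475298
  plate 0.07111492503472239
scene 256 arm -27.757524
  plate 0.07108540831261195
wrist 1892 arm -27.871296
0.2471531638612694
```

View pics/side5.png

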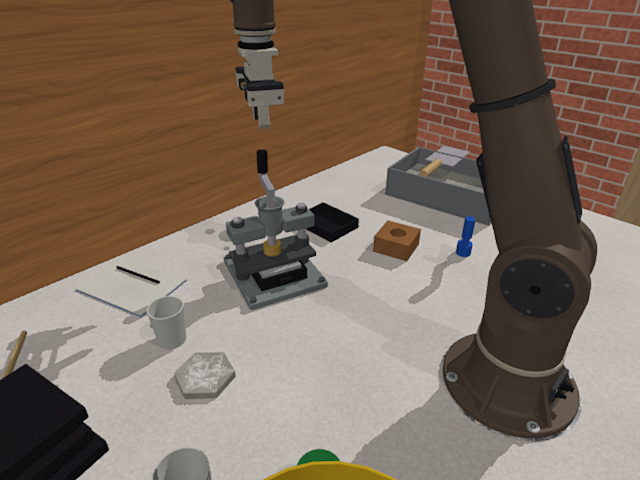

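The crank stands free on the press with its socket in the tube at (270,203). The block is empty, and the tray, cup and tile are where they were. Last height check, then I hand in.

```bash
python3 - <<'E'
from h import *
ok=[]
for n in("side","scene","wrist"):
    z=[]
    for t in "35":
        im,d,W,k=load(f"pics/{n}{t}.npz"); P=cloud(d,W,k); r=np.hypot(P[...,0]-.5857,P[...,1]-.0872); m=(abs(P[...,2]-.247)<.008)&(r<.06); z.append(np.median(P[m][:,2]))
    print(n,z); ok.append(z[1]-z[0])
if np.median(ok)<.0025: print(ticket.sign_off())
E
```

```text
side [np.float64(0.24602925135620118), np.float64(0.24711199643639675)]
scene [np.float64(0.24604656664403102), np.float64(0.24647120152286495)]
wrist [np.float64(0.24617867477111138), np.float64(0.2464748785804943)]
the job is handed in; nothing more can be done
None
```

The crank is fully home on the hex and let go, the press plate is wound down onto its stop (the crank held firm at about 14 N at the grip), and the tray, cup and tile look undisturbed; the job is handed in, and no verdict came back.

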